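# Fold up a supply caddy on the slanted former

## Task

Erect the fold-flat supply caddy. Press its base firmly onto the rubber pad between the two bars of the slanted folding former so that two opposite sides fold up, lift it out, give it a quarter turn and press it firmly onto the pad again, without ramming it, so that the other two sides stand up too. Then stand it upright in the middle of the flat mat with all four sides up, let go, and leave the other things on the counter where they are.

Things in the scene. Friction and masses are not known exactly. Their poses are not given: they have to be found in the camera images.
- caddy: white plastic fold-flat supply caddy, 0.22 kg, lying on the counter as an open cross 195 mm across: a square base 100 x 100 x 6 mm, four hinged sides and a fixed upright handle in the middle. Origin: centre of the base's underside; z up along the handle. With the sides up it is an open box 108 mm square, 51 mm high.
- handle (a point): middle of the caddy's handle bar, 87 mm above the base's underside, axes as the caddy's. The bar is 52 mm long along y, 16 mm thick along x and 26 mm high (74 to 100 mm above the underside), on two thin posts 42 mm apart.
- side_a (a joint): side panel on the caddy's own +x edge, 44 mm long, 92 mm wide, 4 mm thick; stiff friction hinge along the edge of the base, 50 mm from the caddy's axis and 6 mm above its underside; 0 = lying flat outward, grows as it folds up, 1.57 = upright, stop at 1.65 rad. It stays where it is left.
- side_b (a joint): side panel on the caddy's own +y edge, 44 mm long, 92 mm wide, 4 mm thick; stiff friction hinge along the edge of the base, 50 mm from the caddy's axis and 6 mm above its underside; 0 = lying flat outward, grows as it folds up, 1.57 = upright, stop at 1.65 rad. It stays where it is left.
- side_c (a joint): side panel on the caddy's own -x edge, 44 mm long, 92 mm wide, 4 mm thick; stiff friction hinge along the edge of the base, 50 mm from the caddy's axis and 6 mm above its underside; 0 = lying flat outward, grows as it folds up, 1.57 = upright, stop at 1.65 rad. It stays where it is left.
- side_d (a joint): side panel on the caddy's own -y edge, 44 mm long, 92 mm wide, 4 mm thick; stiff friction hinge along the edge of the base, 50 mm from the caddy's axis and 6 mm above its underside; 0 = lying flat outward, grows as it folds up, 1.57 = upright, stop at 1.65 rad. It stays where it is left.
- pad: 90 x 90 mm black rubber pad, the floor of the folding former. Origin: centre of its upper face, about 95 mm above the counter; z: square out of the bed, 30 degrees from vertical, leaning roughly to the robot's left; x: up the slope; y: level, along the bars. Pushed straight in along -z, the caddy's base comes to lie on the pad while the two sides over the bars fold up.
- former: the folding former, fixed: aluminium stand on a foot 170 x 130 mm (origin: centre of its underside, z up) with a slanted bed and two parallel steel bars 14 mm thick, 120 mm long, on 10 mm walls. In the pad's frame the bars run along y at x = -64 and +64 mm, tops 37 mm above the pad; the gap between them is 114 mm, open at both y ends.
- mat: flat black rubber mat on the counter, 150 x 150 x 3 mm; origin: centre of its underside.
- swab_jar: bystander: glass jar of swabs, 66 mm across, 86 mm high, origin at the foot
- pill_jar: bystander: amber jar, 40 mm across, 60 mm high, origin at the foot
- tape_roll: bystander: roll of tape lying flat, 64 mm across, 22 mm high, origin underneath
- syringe: bystander: empty syringe lying along its x, about 125 mm long, 18 mm high, origin underneath
- ointment_tin: bystander: flat metal tin, 60 mm across, 28 mm high, origin underneath
Not all that is in view belongs to the job. Several things have the shape of the mat; the one meant has the colours described above.

How it is judged:
On the way, in this order (a step that is already met when the one before it is completed fails the run):
1. two opposite sides stand up (over 1.2 rad) while the base is pressed on the pad with over 4 N (contact force between caddy and pad above 4 N and (value of joint each of side_a, side_c above 1.2 rad or value of joint each of side_b, side_d above 1.2 rad)), for 0.2 s.
2. after a quarter turn all four sides stand up while the base is again pressed on the pad with over 4 N (contact force between caddy and pad above 4 N and value of joint each of side_a, side_b, side_c, side_d above 1.2 rad), for 0.2 s.
At the end, for the whole second after the job is handed in: The caddy stands at rest and upright (within 0.1 rad) on the mat, its centre within 30 mm of the mat's centre, with all four sides folded up by more than 1.2 rad (value of joint each of side_a, side_b, side_c, side_d above 1.2 rad and horizontal distance between caddy and mat below 0.03 m and angle between caddy's own z axis and vertical below 0.1 rad and height (world z) of caddy below 0.008 m and linear speed of caddy below 0.02 m/s); the robot touches nothing.
It fails at once if the caddy is rammed onto the pad with more than 70 N (contact force between caddy and pad above 70 N).
It fails at once if another thing on the counter is moved by more than 30 mm (distance of any of swab_jar, pill_jar, tape_roll, syringe, ointment_tin from where it was at the start of the episode above 0.03 m).
It also fails if it takes over 64 s, if anything falls off the work surface, if the arm or the gripper's body presses on something with over 40 N, if the wrist force passes 120 N, or if a joint passes its speed limit or range.

## Robot

A 7-joint arm with a two-finger parallel gripper is mounted at the origin on the work surface. World frame = base frame: x ahead of the robot, y to its left, z up, the work surface at z = 0. Lengths are in m, angles in rad, forces in N, time in s.
With the tool pointing down it reaches from about 0.4 to 0.85 m from the base axis. Payload 10.4 kg.
Tool frame: the origin (TCP) lies on the centre line of the jaws, within the pads' length; the fingertips stand 22 mm ahead of it and the grasp point (between the pads) lies 3 mm ahead of it; z points along the fingers, y is the direction in which the jaws open and shut (so a half turn about z gives the same grasp; the last joint's range is limited). The gripper opens to 87 mm and grips with 3 to 60 N. Pads are 19 mm wide; open, the fingers measure 117 mm over their backs; the gripper's body (75 mm by 190 mm) begins 51 mm behind the grasp point.
Start: joints at [-1.346, 0.332, -0.065, 1.46, 0.022, 1.35, -0.088], TCP at [0.153, 0.606, 0.245] pointing down, gripper open.
Joint ranges: [-2.6, 2.6], [-0.5, 2.12], [-1.47, 1.34], [0.16, 2.42], [-1.27, 4.41], [0.06, 2.06], [-2.6, 2.6]. Speed limits (rad/s): [2.22, 2.22, 2.79, 2.79, 3.14, 3.14, 3.14].

## Interface

Orientations are given as a unit quaternion [x, y, z, w].
In Python, from station import bot gives the robot as it stands.
- The arm moves only by the shell command python3 -m crank 'ROWS' [OPENING] [FORCE]. ROWS is JSON, a list of rows, each a list of 6 numbers: the shift along the tool's x, y, z in mm, then the turn, a rotation vector about the tool's x, y, z in degrees. In form: [[tx, ty, tz, rx, ry, rz], ...]. A call has 1 to 12 rows; each row is the pose to reach, as a shift and turn from the pose commanded when the call began, along the tool's axes at that moment; what a row does not reach only later rows make up. A row lasts 1/8 s, in which the tool goes at most 62.5 mm and 10.7 degrees, less where a joint would pass 70% of its speed; a pose out of reach is approached as far as the arm can. A call with a gripper value outside its range is refused whole. OPENING is the finger opening in mm, from 0 to 87, set as the call begins (- or left out, the last holds). The fingers move at their own pace and stop on an object; FORCE is the grip in N (left out, the last holds). Time passes only in rows, so rows that repeat a pose let the fingers close. It gives the time, the measured TCP pose, the force and the opening at its end, in the units of the state.
- bot.observe(): the state, without advancing time (a new reading comes with each control period).
- bot.grab_frame(name): name is "scene" or "side" or "wrist"; returns (picture, depth): 384x512x3 uint8, red, green, blue; 384x512 float32, m along the optical axis (not along the pixel's ray), 0 where there is no reading.
- bot.camera_model(name): a dict with "fx", "fy", "cx", "cy" (pixels), "D" ([k1, k2, p1, p2, k3] as OpenCV has them; the pictures are not rectified), "origin" and "orientation" of the camera in the world; the wrist camera has in their place "tool_from_camera" (4x4, takes a point from camera to tool coordinates, whose origin is the TCP and whose axes are the flange's). Camera axes: x right, y down, z forward; pixel columns grow to the right and rows downward; lengths in m; the calibration is good to about 2 mm. A picture is of the moment at which its call begins: read the wrist's pose just before it. camera_model takes no time and is no camera call.
- bot.close_job(): hands the job in, once; it reports no verdict.
Trained networks look in the newest picture that a camera, given by its name, has taken for a name from the list of things; names that differ only in an ending like _2 or _b are one class to them, and where a whole thing is asked for, a point or a joint stands for the part that bears it (a point fixed in the world has none). Each returns a list of dicts, best first, with "conf" (0 to 1); they miss things now and then, are a little off and sometimes report something else, mostly with a low value. They report only what shows in the picture. A call takes as long as a camera call. They do not tell look-alikes from the thing itself.
- bot.boxes_of(query, camera): "extent" ([left, top, right, bottom] in pixels, round what is visible of it).
The state is a dict: "t": time; "qpos": joint angles; "qvel": joint speeds; "joint_torque": joint torques, N m; "position": TCP position; "orientation": TCP orientation; "contact_force": force on the tool from outside, world axes, zero at the start; "ft_torque": the same for the moment, N m; "grip_width": finger opening in m.
Only numpy, scipy, OpenCV 4.12 (cv2) and the standard library are available. Lean on these libraries where they do the work, as an engineer would, in place of code of your own. Each camera call takes 0.05 s, during which the arm holds its last target. There are 200 camera calls.

## Working session

There is one attempt and no reset: what is moved stays moved. The work goes in short steps, Python scripts to look and compute and a shell command to move; the robot and the scene stay as the last step left them, time stands still between calls to the robot, and variables do not carry over. Pictures are saved under pics/ and viewed, about 8 in all and at most 12, crops included, and the job is handed in when it is done.

```bash
ls; mkdir -p pics; cat > h.py <<'E'
import numpy as np, cv2
from scipy.spatial.transform import Rotation as R
from station import bot
def campose(n):
    m=bot.camera_model(n)
    K=np.array([[m['fx'],0,m['cx']],[0,m['fy'],m['cy']],[0,0,1.]]);D=np.array(m['D'],float)
    if n=='wrist':
        s=bot.observe();T=np.eye(4);T[:3,:3]=R.from_quat(s['orientation']).as_matrix();T[:3,3]=s['position']
        T=T@np.array(m['tool_from_camera'])
    else:
        T=np.eye(4);o=np.array(m['orientation']);T[:3,:3]=R.from_quat(o).as_matrix() if o.size==4 else o;T[:3,3]=m['origin']
    return K,D,T
def cloud(n):
    K,D,T=campose(n);im,d=bot.grab_frame(n)
    v,u=np.mgrid[:384,:512];p=cv2.undistortPoints(np.stack([u,v],-1).reshape(-1,1,2).astype(float),K,D).reshape(384,512,2)
    P=np.dstack([p,np.ones((384,512))])*d[...,None]
    W=P@T[:3,:3].T+T[:3,3];W[d<=0]=np.nan
    return im,W
def proj(n,pts,T=None):
    K,D,T0=campose(n);T=T0 if T is None else T
    c=(np.atleast_2d(pts)-T[:3,3])@T[:3,:3]
    return cv2.projectPoints(c,np.zeros(3),np.zeros(3),K,D)[0].reshape(-1,2)
def save(f,im): cv2.imwrite(f,cv2.cvtColor(im,cv2.COLOR_RGB2BGR))
E
python3 - <<'E'
from h import *
for n in ['scene','side']:
    im,W=cloud(n);save(f'pics/{n}0.png',im);np.savez(f'{n}0.npz',im=im,W=W)
    for q in ['caddy','former','mat','pad','handle','swab_jar']:
        b=bot.boxes_of(q,n)
        for x in b[:4]:
            l,t,r,bo=map(int,x['extent']);c=W[(t+bo)//2,(l+r)//2]
            print(n,q,round(x['conf'],2),[l,t,r,bo],c.round(3))
print(bot.observe())
E
```

```text
pics
scene caddy 0.72 [121, 173, 174, 211] [ 0.523 -0.264  0.009]
scene former 0.87 [187, 184, 249, 248] [0.59  0.047 0.089]
scene mat 0.73 [309, 156, 357, 200] [0.248 0.388 0.011]
scene mat 0.71 [277, 204, 331, 250] [0.491 0.335 0.004]
scene mat 0.66 [356, 239, 417, 289] [0.548 0.637 0.002]
scene pad 0.76 [200, 196, 234, 227] [0.579 0.04  0.101]
scene handle 0.83 [121, 167, 170, 216] [ 0.52  -0.274  0.006]
scene swab_jar 0.76 [236, 257, 254, 286] [ 0.718  0.185 -0.001]
side caddy 0.56 [277, 293, 371, 367] [ 0.513 -0.279  0.008]
side former 0.82 [268, 186, 330, 256] [ 0.549 -0.023  0.093]
side mat 0.89 [208, 159, 256, 190] [0.474 0.331 0.004]
side mat 0.8 [202, 114, 243, 139] [0.515 0.626 0.005]
side mat 0.76 [120, 162, 184, 194] [nan nan nan]
side handle 0.7 [324, 331, 372, 368] [ 0.543 -0.336  0.006]
side handle 0.68 [278, 291, 369, 370] [ 0.512 -0.277  0.006]
side swab_jar 0.77 [318, 164, 343, 196] [0.718 0.157 0.056]
{'t': 0.7, 'qpos': array([-1.34561188,  0.33215864, -0.06470424,  1.46007837,  0.02158295,
        1.34989985, -0.0885313 ]), 'qvel': array([-0.00023776,  0.00057839, -0.00075151,  0.00023385, -0.00132827,
        0.00022578, -0.00144413]), 'joint_torque': array([ 5.76882521e-04, -6.22900629e+01,  2.43344723e-02, -3.90078914e+01,
       -6.13549305e-02,  3.11840745e-02, -7.02209235e-06]), 'position': array([0.15326689, 0.60594621, 0.24461171]), 'orientation': array([ 1.23589534e-01,  9.92333422e-01,  7.58726584e-05, -1.06930315e-05]), 'contact_force': array([0.1029235 , 1.03352606, 0.10784614]), 'ft_torque': array([-0.03562449,  0.05090957,  0.04112138]), 'grip_width': 0.0869302454325922}
```

```bash
python3 -c "
import cv2,numpy as np
a=cv2.imread('pics/scene0.png');b=cv2.imread('pics/side0.png')
cv2.imwrite('pics/both.png',cv2.resize(np.vstack([a,b]),(400,600)) if 0 else np.hstack([cv2.resize(a,(400,300)),cv2.resize(b,(400,300))]))"
```

```text
(no output)
```

View pics/scene0.png

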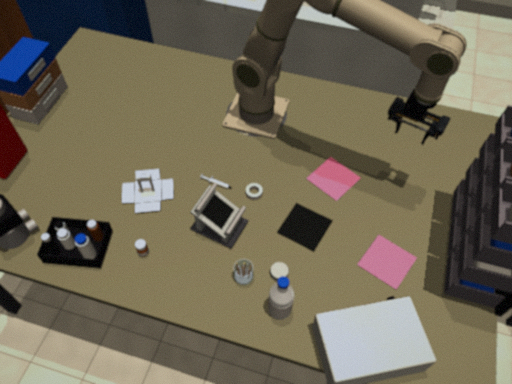

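View pics/side0.png

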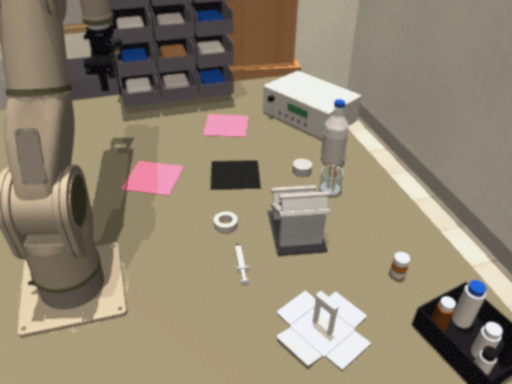

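The black mat is at scene px (304,227) and side px (235,174). The pink ones at scene (333,179) and (387,262) are look-alikes with the wrong colour. I'll measure everything now and confirm the mat in a crop.

```bash
python3 - <<'E'
from h import *
from scipy.optimize import minimize
S=[np.load(f'{n}0.npz') for n in ['scene','side']]
for z,n in zip(S,['scene','side']):
    im,W=z['im'],z['W'];hsv=cv2.cvtColor(im,cv2.COLOR_RGB2HSV).astype(int)
    # caddy
    c=(np.abs(W[...,0]-.52)<.14)&(np.abs(W[...,1]+.27)<.14)&(hsv[...,2]>150)&(hsv[...,1]<60)
    P=W[c];fl=P[P[:,2]<.03];hb=P[(P[:,2]>.06)]
    print(n,'flat',len(fl),fl.mean(0).round(4),'z',np.percentile(fl[:,2],[10,50,90]).round(3),'hb',len(hb),hb.mean(0).round(4),hb[:,2].max())
    if len(hb)>3:
        d=hb[:,:2]-hb[:,:2].mean(0);w,v=np.linalg.eigh(d.T@d/len(d));print(' bar dir',np.degrees(np.arctan2(v[1,1],v[0,1])).round(1),np.sqrt(w*12).round(3))
    q=fl[:,:2]
    def f(x):
        cc,s=np.cos(x[2]),np.sin(x[2]);u=(q-x[:2])@np.array([[cc,-s],[s,cc]]);a=np.abs(u)
        d1=np.maximum(np.maximum(a[:,0]-.0975,a[:,1]-.046),0);d2=np.maximum(np.maximum(a[:,1]-.0975,a[:,0]-.046),0)
        d3=np.maximum(a.max(1)-.05,0)
        return np.minimum(np.minimum(d1,d2),d3).clip(0,.02).mean()*1e3
    best=min((minimize(f,[*q.mean(0),y],method='Nelder-Mead',options=dict(xatol=1e-5,fatol=1e-6,initial_simplex=[[*q.mean(0),y],[*(q.mean(0)+[.01,0]),y],[*(q.mean(0)+[0,.01]),y],[*q.mean(0),y+.2]])) for y in np.radians(np.arange(0,90,15))),key=lambda r:r.fun)
    print(' cross',best.x[:2].round(4),np.degrees(best.x[2]).round(1)%90,best.fun)
    # mat
    m=(np.abs(W[...,0]-.49)<.13)&(np.abs(W[...,1]-.335)<.13)&(hsv[...,2]<60)&(W[...,2]<.02)
    print(' mat',cv2.minAreaRect(W[m][:,:2].astype(np.float32)))
    # pad
    m=(np.abs(W[...,0]-.58)<.12)&(np.abs(W[...,1]-.03)<.12)&(hsv[...,2]<60)&(W[...,2]>.05)&(W[...,2]<.15)
    P=W[m]
    if len(P)>50:
        for _ in range(3):
            c0=np.median(P,0);nrm=np.linalg.svd(P-P.mean(0))[2][2];nrm*=np.sign(nrm[2]);r=(P-P.mean(0))@nrm;P=P[np.abs(r)<2.5*r.std()+1e-4]
        print(' pad',len(P),P.mean(0).round(4),nrm.round(3),'tilt',np.degrees(np.arccos(nrm[2])).round(1),'az',np.degrees(np.arctan2(nrm[1],nrm[0])).round(1),r.std())
    # bars: bright points above the pad
    m=(np.abs(W[...,0]-.58)<.12)&(np.abs(W[...,1]-.03)<.12)&(hsv[...,2]>110)&(W[...,2]>.07)
    P=W[m];print(' bright',len(P),P.min(0).round(3),P.max(0).round(3))
    np.save(f'bars_{n}.npy',P)
    # other things
    print(' tall obst near former ok')
a=S[0]['im'][140:260,110:350];b=S[1]['im'][140:380,190:380]
save('pics/crop1.png',np.hstack([cv2.resize(a,(480,240),interpolation=3),cv2.resize(b,(304,384),interpolation=3)[:240]]))
print(bot.camera_model('wrist')['tool_from_camera'])
E
```

```text
scene flat 1430 [ 0.5181 -0.2653  0.0064] z [0.001 0.006 0.012] hb 61 [ 0.5175 -0.2654  0.0954] 0.10556649255510009
 bar dir 112.8 [0.018 0.053]
 cross [ 0.5118 -0.2704] 24.0 0.1901633663724556
 mat ((0.4853024482727051, 0.33469152450561523), (0.14734241366386414, 0.15189433097839355), 75.93293762207031)
 pad 542 [0.5748 0.0378 0.0958] [0.079 0.499 0.863] tilt 30.3 az 81.0 0.0032050404272692032
 bright 588 [ 0.505 -0.039  0.07 ] [0.645 0.125 0.169]
 tall obst near former ok
side flat 4691 [ 0.5112 -0.2756  0.0075] z [0.004 0.007 0.012] hb 230 [ 0.5121 -0.2731  0.096 ] 0.10367780781349667
 bar dir 117.8 [0.016 0.055]
 cross [ 0.5145 -0.2665] 24.3 0.31226865151178046
 mat ((0.48241037130355835, 0.33007365465164185), (0.14668463170528412, 0.14137741923332214), 76.10448455810547)
 bright 1787 [ 0.498 -0.045  0.07 ] [0.642 0.119 0.162]
 tall obst near former ok
[[ 1.29278874e-04 -9.54893906e-01 -2.96947154e-01  8.04961507e-02]
 [ 9.99999988e-01  1.47394038e-04 -3.86156120e-05 -5.26729743e-04]
 [ 8.06420526e-05 -2.96947145e-01  9.54893914e-01 -1.40369577e-01]
 [ 0.00000000e+00  0.00000000e+00  0.00000000e+00  1.00000000e+00]]
```

View pics/crop1.png

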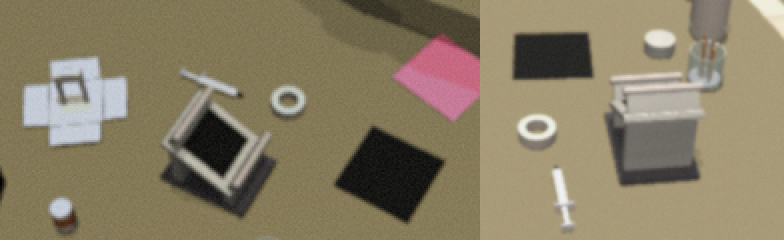

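The crop confirms the mat as the black square (crop px 389,174). The caddy is the white cross (75,100), with the former at (215,145). Next I'll move over the former and take a close wrist view.

```bash
cat >> h.py <<'E'
def rel(pos,Rt):
    s=bot.observe();R0=R.from_quat(s['orientation'])
    t=R0.inv().apply(np.array(pos)-s['position'])*1e3;r=(R0.inv()*R.from_matrix(Rt)).as_rotvec(degrees=True)
    print('row',t.round(1),r.round(1),'dist %.0f ang %.0f rows>= %.1f'%(np.linalg.norm(t),np.linalg.norm(r),max(np.linalg.norm(t)/62.5,np.linalg.norm(r)/10.7)))
def down(az): # tool y at azimuth az (deg), z down
    a=np.radians(az);y=np.array([np.cos(a),np.sin(a),0]);z=np.array([0,0,-1.]);return np.column_stack([np.cross(y,z),y,z])
E
python3 -c "
from h import *
rel([.56,.05,.34],down(75.8)); rel([.56,.05,.34],down(40))"
```

```text
row [-530.7 -439.2  -95.5] [ 0. -0.  0.] dist 695 ang 0 rows>= 11.1
row [-530.7 -439.2  -95.5] [ 0.  -0.  35.8] dist 695 ang 36 rows>= 11.1
```

```bash
python3 -m crank '[[-530,-439,-95,0,0,36],[-530,-439,-95,0,0,36],[-530,-439,-95,0,0,36],[-530,-439,-95,0,0,36],[-530,-439,-95,0,0,36],[-530,-439,-95,0,0,36],[-530,-439,-95,0,0,36],[-530,-439,-95,0,0,36],[-530,-439,-95,0,0,36],[-530,-439,-95,0,0,36],[-530,-439,-95,0,0,36],[-530,-439,-95,0,0,36]]' 87; python3 -m crank '[[0,0,0,0,0,0],[0,0,0,0,0,0],[0,0,0,0,0,0]]'
python3 - <<'E'
from h import *
im,W=cloud('wrist');save('pics/w1.png',im);np.savez('w1.npz',im=im,W=W)
print(bot.boxes_of('pad','wrist')[:2],bot.boxes_of('former','wrist')[:1]);print(bot.observe()['qpos'].round(3))
E
```

```text
t: 2.2
position: [0.561, 0.0455, 0.3401]
orientation: [0.427, 0.904, -0.0, 0.001]
contact_force: [-0.1, 0.9, -1.7]
grip_width: 0.087
t: 2.58
position: [0.559, 0.0517, 0.3395]
orientation: [0.423, 0.906, 0.0, -0.0]
contact_force: [-0.5, 0.0, 1.3]
grip_width: 0.0867
[{'extent': [202.4, 136.0, 289.9, 226.2], 'conf': 0.96}] [{'extent': [177.9, 98.8, 322.7, 253.2], 'conf': 0.65}]
[-0.675  0.162  0.58   1.504 -0.089  1.502  0.601]
```

View pics/w1.png

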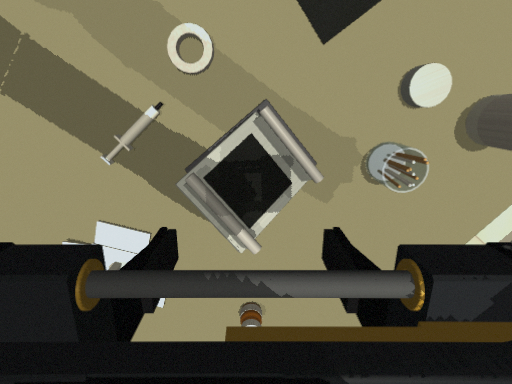

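The wrist view shows the former with its black pad (px 248,181) and the bars at (290,145) and (222,212). I'll fit the pad plane and bars from this.

```bash
python3 - <<'E'
from h import *
z=np.load('w1.npz');im,W=z['im'],z['W'];hsv=cv2.cvtColor(im,cv2.COLOR_RGB2HSV).astype(int)
m=np.zeros((384,512),bool);m[130:232,198:296]=1
k=m&(hsv[...,2]<55)&(W[...,2]>.05)&(W[...,2]<.16)
k=cv2.erode(k.astype(np.uint8),np.ones((3,3)))>0
P=W[k]
for _ in range(4):
    c=P.mean(0);n=np.linalg.svd(P-c)[2][2];n*=np.sign(n[2]);r=(P-c)@n;P=P[np.abs(r)<2*r.std()+5e-4]
print('n',n.round(3),'tilt',np.degrees(np.arccos(n[2])),'az',np.degrees(np.arctan2(n[1],n[0])),r.std(),len(P),c)
m[:]=0;m[95:256,172:330]=1
y0=np.cross(n,[0,0,1.]);y0/=np.linalg.norm(y0) # level
x0=np.cross(y0,n); x0*=np.sign(x0[2]); y0=np.cross(n,x0)
Q=W[m];L=np.column_stack([(Q-c)@x0,(Q-c)@y0,(Q-c)@n])
print('x0',x0.round(3),'y0',y0.round(3))
# pad extents: rect
pr=np.column_stack([(W[k]-c)@x0,(W[k]-c)@y0]).astype(np.float32);print('padrect',cv2.minAreaRect(pr))
top=(L[:,2]>.028)&(L[:,2]<.045)&(np.abs(L[:,1])<.08)
for s in (-1,1):
    B=L[top&(s*L[:,0]>.03)&(s*L[:,0]<.1)]
    print('bar',s,len(B),'x',np.percentile(B[:,0],[2,50,98]).round(4),'y',np.percentile(B[:,1],[1,50,99]).round(4),'z',np.percentile(B[:,2],[50,98]).round(4))
    p=np.polyfit(B[:,1],B[:,0],1);print('  slope deg',np.degrees(np.arctan(p[0])))
E
```

```text
n [0.089 0.493 0.866] tilt 30.05869116539959 az 79.80465440213995 0.0007199987707015326 3668 [0.5710712  0.03487018 0.0964784 ]
x0 [-0.153 -0.852  0.501] y0 [ 0.984 -0.177  0.   ]
padrect ((-0.001998685300350189, 0.0014059655368328094), (0.08690795302391052, 0.08597203344106674), 0.14039692282676697)
bar -1 992 x [-0.0713 -0.0629 -0.059 ] y [-0.0575 -0.0017  0.06  ] z [0.0355 0.038 ]
  slope deg -0.09613437668552945
bar 1 1227 x [0.0555 0.0631 0.0685] y [-0.0574 -0.002   0.06  ] z [0.0358 0.038 ]
  slope deg -0.04152809506454951
```

```bash
cat >> h.py <<'E'
nP=np.array([.089,.493,.866]);nP/=np.linalg.norm(nP)
yP=np.cross(nP,[0,0,1.]);yP/=np.linalg.norm(yP);xP=np.cross(yP,nP);xP*=np.sign(xP[2]);yP=np.cross(nP,xP)
oP=np.array([.57107,.03487,.09648])-.0017*xP+.0013*yP
E
python3 -c "
from h import *
print(oP);rel([.514,-.269,.29],down(24))"
```

```text
[0.57261074 0.03608716 0.09562875]
row [-216.7 -239.8   49.5] [ 0.  -0.  15.9] dist 327 ang 16 rows>= 5.2
```

```bash
python3 -m crank '[[-217,-240,49,0,0,16],[-217,-240,49,0,0,16],[-217,-240,49,0,0,16],[-217,-240,49,0,0,16],[-217,-240,49,0,0,16],[-217,-240,49,0,0,16],[-217,-240,49,0,0,16],[-217,-240,49,0,0,16],[-217,-240,49,0,0,16]]' 87
python3 - <<'E'
from h import *
im,W=cloud('wrist');save('pics/w2.png',im);np.savez('w2.npz',im=im,W=W)
s=bot.observe();print(s['position'],s['orientation'],s['qpos'].round(2))
hsv=cv2.cvtColor(im,cv2.COLOR_RGB2HSV).astype(int)
near=(np.abs(W[...,0]-.514)<.13)&(np.abs(W[...,1]+.269)<.13)
P=W[near&(W[...,2]>.075)&(W[...,2]<.108)&(np.hypot(W[...,0]-.514,W[...,1]+.269)<.04)]
print(len(P),P.mean(0).round(4),np.percentile(P[:,2],[5,50,95]).round(4))
T=P[P[:,2]>.095]
print('bar',cv2.minAreaRect(T[:,:2].astype(np.float32)))
E
```

```text
t: 3.85
position: [0.5148, -0.2682, 0.2907]
orientation: [0.545, 0.839, 0.0, 0.0]
contact_force: [-1.2, 0.4, -0.7]
grip_width: 0.0871
[ 0.5146679  -0.26848869  0.29067432] [5.45042701e-01 8.38408210e-01 3.54871466e-04 3.86230999e-05] [-0.27  0.26  0.82  1.55 -0.19  1.42  0.98]
641 [ 0.5133 -0.2683  0.0992] [0.0954 0.1    0.1012]
bar ((0.514016330242157, -0.27040672302246094), (0.015093041583895683, 0.05153251811861992), 24.220232009887695)
```

View pics/w2.png

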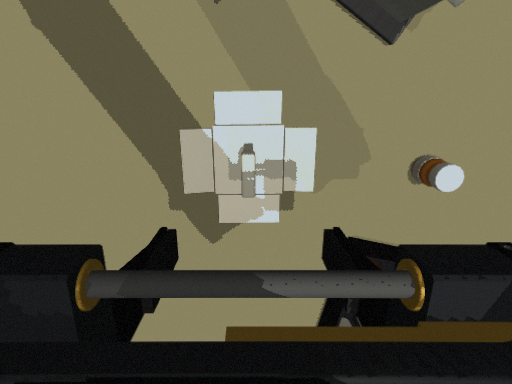

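The bar is seen edge-on at px (248,170), with its measured size and yaw of 24° matching the description. I'll descend and grasp.

```bash
python3 -c "
from h import *
rel([.514,-.2702,.090],down(24.2))"
python3 -m crank '[[-2,1,60,0,0,0],[-2,1,120,0,0,0],[-2,1,170,0,0,0],[-2,1,200,0,0,0],[-2,1,200,0,0,0],[-2,1,200,0,0,0],[-2,1,200,0,0,0]]' 87
python3 -m crank '[[0,0,0,0,0,0],[0,0,0,0,0,0],[0,0,0,0,0,0],[0,0,0,0,0,0],[0,0,0,0,0,0],[0,0,0,0,0,0],[0,0,0,0,0,0],[0,0,0,0,0,0]]' 5 55
```

```text
row [ -1.4  -1.4 200.7] [ 0.  -0.  -0.3] dist 201 ang 0 rows>= 3.2
t: 4.78
position: [0.5167, -0.2716, 0.0922]
orientation: [0.546, 0.838, 0.001, 0.001]
contact_force: [0.1, 0.6, 0.2]
grip_width: 0.0867
t: 5.78
position: [0.5155, -0.2715, 0.0905]
orientation: [0.546, 0.838, -0.0, -0.0]
contact_force: [0.5, 0.5, -1.9]
grip_width: 0.0155
```

```bash
cat >> h.py <<'E'
def pose(h,k,off=(0,0)): # k=1: tool y=yP ; k=2: tool y=-xP ; h height of TCP above pad along normal
    y=yP if k==1 else -xP;z=-nP;Rt=np.column_stack([np.cross(y,z),y,z])
    return oP+h*nP+off[0]*xP+off[1]*yP,Rt
E
python3 -m crank '[[0,0,-50,0,0,0],[0,0,-110,0,0,0],[0,0,-170,0,0,0],[0,0,-210,0,0,0],[0,0,-210,0,0,0],[0,0,-210,0,0,0]]'
python3 -c "
from h import *
rel(*pose(.24,1)); rel(*pose(.24,2)); print(bot.observe()['qpos'].round(2))"
```

```text
t: 6.52
position: [0.5153, -0.2711, 0.2993]
orientation: [0.546, 0.838, -0.0, -0.001]
contact_force: [0.1, 0.2, -2.5]
grip_width: 0.0155
row [357.5 243.7  -3.8] [  8.9 -29.2  33.3] dist 433 ang 45 rows>= 6.9
row [357.5 243.7  -3.8] [ 27.6 -14.8 -54.6] dist 433 ang 63 rows>= 6.9
[-0.27  0.26  0.83  1.53 -0.2   1.44  0.98]
```

```bash
python3 -m crank '[[30,20,-55,0,0,5],[80,55,-85,0,0,14],[130,90,-90,0,0,24],[180,122,-90,0,-3,33],[230,155,-90,3,-11,33],[280,190,-85,6,-20,33],[325,220,-60,9,-29,33],[357,244,-30,9,-29,33],[357,244,-4,9,-29,33],[357,244,-4,9,-29,33],[357,244,-4,9,-29,33],[357,244,-4,9,-29,33]]'
python3 - <<'E'
from h import *
rel(*pose(.24,1)); s=bot.observe();print(s['qpos'].round(2))
im,W=cloud('wrist');save('pics/w3.png',im);np.savez('w3.npz',im=im,W=W,p=s['position'],q=s['orientation'])
im2,W2=cloud('scene');save('pics/s3.png',im2[150:280,130:330]);
E
```

```text
t: 8.02
position: [0.5952, 0.1528, 0.3059]
orientation: [0.741, 0.621, -0.198, 0.165]
contact_force: [-0.5, 0.3, -1.7]
grip_width: 0.0158
row [ 2.4 -1.4  1.6] [-0.  -0.2  0.2] dist 3 ang 0 rows>= 0.1
[-0.95  0.55  0.66  1.24  0.12  1.71 -0.5 ]
```

View pics/w3.png

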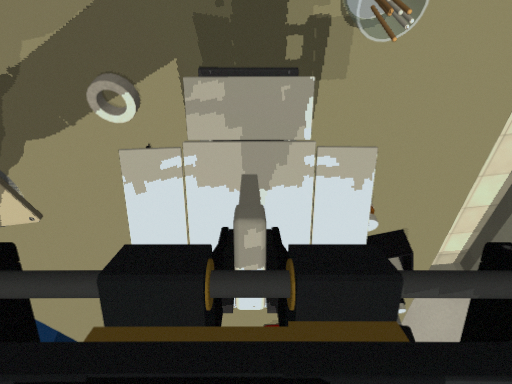

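The caddy is held level, with its +y panel at the top (px 248,108) and the former behind it. I'll measure the in-hand offset.

```bash
python3 - <<'E'
from h import *
z=np.load('w3.npz');im,W=z['im'],z['W'];R0=R.from_quat(z['q']).as_matrix()
L=(W-z['p'])@R0*1e3
hsv=cv2.cvtColor(im,cv2.COLOR_RGB2HSV).astype(int)
k=(L[...,2]>70)&(L[...,2]<105)
P=L[k];c=P.mean(0);
for _ in range(4):
    c=P.mean(0);n=np.linalg.svd(P-c,full_matrices=False)[2][2];n*=np.sign(n[2]);r=(P-c)@n;P=P[np.abs(r)<2*r.std()+.5]
print(len(P),'n',n.round(4),'z at origin',(c@n)/n[2],r.std())
x,y=P[:,0],P[:,1]
far=P[np.abs(y)<40];print('outer +x edge',np.percentile(far[:,0],[99,99.7]))
st=P[(x<40)&(x>0)];print('y edges',np.percentile(st[:,1],[.3,99.7]))
tp=P[x>60];print('y edges top panel',np.percentile(tp[:,1],[.3,99.7]), len(tp))
sd=P[np.abs(y)>58];print('side panel +x edge',np.percentile(sd[:,0],[99,99.7]))
# yaw: slope of outer edge
bins=np.arange(-40,41,5);e=[np.percentile(far[np.abs(far[:,1]-b)<3][:,0],99.5) for b in bins];print('edge slope deg',np.degrees(np.arctan(np.polyfit(bins,e,1)[0])))
E
```

```text
26645 n [1.7e-03 1.0e-04 1.0e+00] z at origin 83.24422025575753 1.440206410740883
outer +x edge [95.95152027 96.59431949]
y edges [-68.81480439  94.60531664]
y edges top panel [-44.8447748   46.19566329] 6900
side panel +x edge [47.91273098 48.27544397]
edge slope deg -0.001293479627276855
```

```bash
python3 -m crank '[[2,-1,40,0,0,0],[2,-1,80,0,0,0],[2,-1,95,0,0,0],[2,-1,103,0,0,0],[2,-1,103,0,0,0],[2,-1,103,0,0,0]]'
python3 -c "
from h import *
rel(*pose(.09,1,(.0005,0))); s=bot.observe();print(R.from_quat(s['orientation']).inv().apply(s['contact_force']).round(1))"
```

```text
t: 8.88
position: [0.5855, 0.1058, 0.2152]
orientation: [0.74, 0.621, -0.198, 0.165]
contact_force: [-0.3, -0.1, -1.8]
grip_width: 0.0155
row [-2.2 -0.3 49. ] [ 0.  -0.2  0.3] dist 49 ang 0 rows>= 0.8
[ 0.8 -0.2  1.7]
```

```bash
python3 -m crank '[[-1,0,8,0,0,0],[-1,0,14,0,0,0],[-1,0,20,0,0,0],[-1,0,26,0,0,0],[-1,0,31,0,0,0],[-1,0,36,0,0,0],[-1,0,40,0,0,0],[-1,0,40,0,0,0]]'
python3 -c "
from h import *
rel(*pose(.09,1,(.0005,0))); s=bot.observe();print(R.from_quat(s['orientation']).inv().apply(s['contact_force']).round(1))
im,W=cloud('scene');save('pics/s4.png',cv2.resize(im[130:260,150:310],(640,520),interpolation=3))"
```

```text
t: 9.88
position: [0.5809, 0.0842, 0.1795]
orientation: [0.74, 0.621, -0.199, 0.165]
contact_force: [0.3, -0.0, -2.0]
grip_width: 0.0152
row [-0.7  0.4  7.1] [-0.1 -0.1  0.3] dist 7 ang 0 rows>= 0.1
[1.  0.3 1.7]
```

View pics/s4.png

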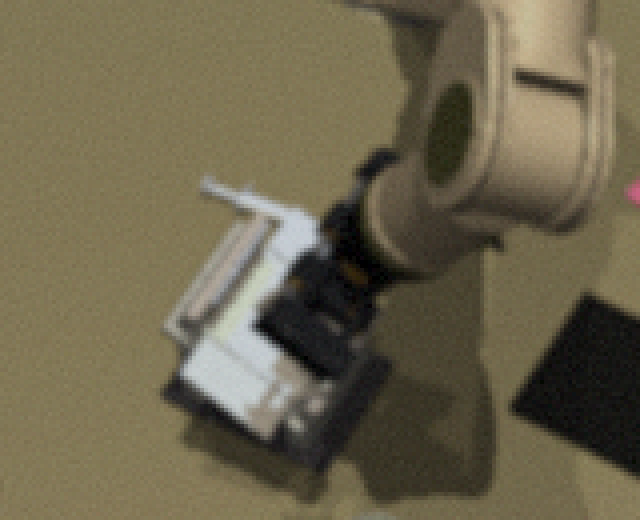

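The base sits between the bars with its sides folding. I'll continue slowly onto the pad.

```bash
python3 -m crank '[[-1,0,2,0,0,0],[-1,0,4,0,0,0],[-1,0,6,0,0,0],[-1,0,7,0,0,0]]'
python3 -m crank '[[0,0,1,0,0,0],[0,0,2,0,0,0],[0,0,2,0,0,0]]'
python3 -c "
from h import *
rel(*pose(.09,1,(.0005,0))); s=bot.observe();print(R.from_quat(s['orientation']).inv().apply(s['contact_force']).round(1))
b=bot.grab_frame('wrist')[0];save('pics/w5.png',b)"
```

```text
t: 10.42
position: [0.5804, 0.0803, 0.1744]
orientation: [0.74, 0.621, -0.199, 0.165]
contact_force: [-1.3, 4.6, 0.4]
grip_width: 0.0156
t: 10.8
position: [0.5802, 0.0805, 0.1742]
orientation: [0.74, 0.621, -0.198, 0.165]
contact_force: [-5.1, 6.4, 11.4]
grip_width: 0.0158
row [-0.2  0.4  0.5] [-0.  -0.2  0.3] dist 1 ang 0 rows>= 0.0
[ -0.9  -6.2 -12.5]
```

View pics/w5.png

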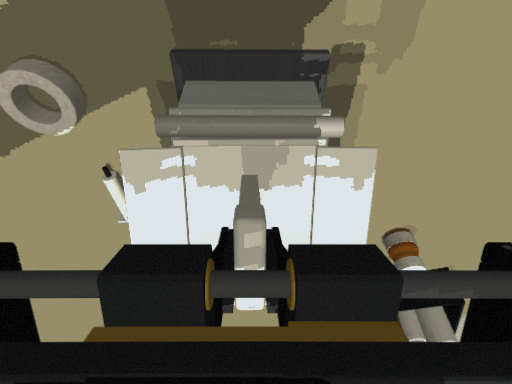

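```bash
python3 -m crank '[[0,0,1,0,0,0],[0,0,2,0,0,0],[0,0,2,0,0,0],[0,0,2,0,0,0]]'
```

```text
t: 11.35
position: [0.5802, 0.0804, 0.174]
orientation: [0.74, 0.622, -0.198, 0.164]
contact_force: [-11.9, 12.5, 26.5]
grip_width: 0.0159
```

```bash
python3 -c "
from h import *
rel(*pose(.09,1,(.0005,0)));s=bot.observe();print(R.from_quat(s['orientation']).inv().apply(s['contact_force']).round(1))"
```

```text
row [-0.2  0.4  0.4] [ 0.  -0.2  0.3] dist 1 ang 0 rows>= 0.0
[ -4.3 -13.9 -28.1]
```

Pressed at about 28 N axial for longer than needed. Now lift out and make the quarter turn.

```bash
python3 -m crank '[[0,0,-10,0,0,0],[0,0,-40,0,0,0],[0,0,-90,0,0,0],[0,0,-130,0,0,0],[0,0,-150,0,0,0],[0,0,-150,0,0,0],[0,0,-150,0,0,0]]'
python3 -m crank '[[0,0,0,0,0,-10],[0,0,0,0,0,-20],[0,0,0,0,0,-30],[0,0,0,0,0,-40],[0,0,0,0,0,-50],[0,0,0,0,0,-60],[0,0,0,0,0,-70],[0,0,0,0,0,-80],[0,0,0,0,0,-90],[0,0,0,0,0,-90],[0,0,0,0,0,-90],[0,0,0,0,0,-90]]'
python3 - <<'E'
from h import *
rel(*pose(.09,2)); s=bot.observe();print(s['qpos'].round(2))
im,W=cloud('wrist');save('pics/w6.png',im)
L=(W-s['position'])@R.from_quat(s['orientation']).as_matrix()*1e3
P=L[(L[...,2]>70)&(L[...,2]<105)]
for _ in range(4):
    c=P.mean(0);n=np.linalg.svd(P-c,full_matrices=False)[2][2];n*=np.sign(n[2]);r=(P-c)@n;P=P[np.abs(r)<2*r.std()+.5]
print(len(P),n.round(4),(c@n)/n[2])
sd=P[np.abs(P[:,1])>58];print('side +x edge',np.percentile(sd[:,0],[99,99.7]),'y',np.percentile(P[:,1],[.2,99.8]))
e=L[(L[...,2]>40)&(L[...,2]<75)&(np.abs(L[...,1])<45)&(L[...,0]>35)];print('up panel',len(e),np.percentile(e,[5,50,95],0).round(1))
E
```

```text
t: 12.22
position: [0.5932, 0.151, 0.3]
orientation: [0.74, 0.621, -0.2, 0.165]
contact_force: [0.0, -1.2, -2.2]
grip_width: 0.0155
t: 13.72
position: [0.5934, 0.1518, 0.3008]
orientation: [0.085, 0.962, -0.257, -0.024]
contact_force: [-0.5, 0.6, -1.6]
grip_width: 0.0155
row [ -0.2   0.8 146.5] [ 0.1 -0.1  0.1] dist 146 ang 0 rows>= 2.3
[-0.77  0.5   0.36  1.24  0.26  1.73  0.97]
19551 [-0.0063 -0.0078  0.9999] 82.72664986652393
side +x edge [46.75089557 47.32529826] y [-82.03692713  93.13001884]
up panel 643 [[ 54.8 -40.9  40.1]
 [ 57.2   0.8  41.1]
 [ 58.4  39.8  71.1]]
```

View pics/w6.png

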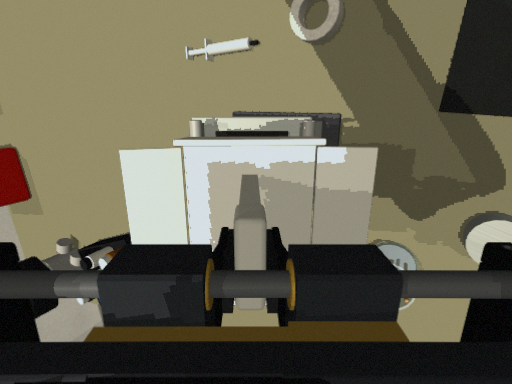

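The +y side stands upright (px 250,141) and the caddy is aligned over the former. Now the second push.

```bash
python3 -m crank '[[0,0.5,45,0,0,0],[0,0.5,85,0,0,0],[0,0.5,98,0,0,0],[0,0.5,105,0,0,0],[0,0.5,111,0,0,0],[0,0.5,117,0,0,0],[0,0.5,123,0,0,0],[0,0.5,129,0,0,0],[0,0.5,134,0,0,0],[0,0.5,139,0,0,0],[0,0.5,139,0,0,0],[0,0.5,139,0,0,0]]'
python3 -c "
from h import *
rel(*pose(.09,2)); s=bot.observe();print(R.from_quat(s['orientation']).inv().apply(s['contact_force']).round(1))"
```

```text
t: 15.28
position: [0.5809, 0.0837, 0.1801]
orientation: [0.084, 0.962, -0.257, -0.024]
contact_force: [-0.5, -1.0, -1.2]
grip_width: 0.0155
row [-0.3  0.4  7.4] [ 0.1 -0.1  0.3] dist 7 ang 0 rows>= 0.1
[ 0.3 -0.4  1.5]
```

```bash
python3 -m crank '[[0,0,2,0,0,0],[0,0,4,0,0,0],[0,0,6,0,0,0],[0,0,7,0,0,0],[0,0,8,0,0,0],[0,0,9,0,0,0],[0,0,9,0,0,0]]'
python3 -c "
from h import *
rel(*pose(.09,2)); s=bot.observe();print(R.from_quat(s['orientation']).inv().apply(s['contact_force']).round(1))"
```

```text
t: 16.15
position: [0.5805, 0.0804, 0.174]
orientation: [0.084, 0.963, -0.257, -0.024]
contact_force: [-4.4, 2.4, 11.3]
grip_width: 0.0157
row [-0.1  0.3  0.4] [ 0.2 -0.   0.3] dist 1 ang 0 rows>= 0.0
[  4.8  -4.3 -10.6]
```

```bash
python3 -m crank '[[0,0,1,0,0,0],[0,0,2,0,0,0],[0,0,2.5,0,0,0],[0,0,2.5,0,0,0],[0,0,2.5,0,0,0]]'
python3 -c "
from h import *
rel(*pose(.09,2)); s=bot.observe();print(R.from_quat(s['orientation']).inv().apply(s['contact_force']).round(1))
save('pics/w7.png',bot.grab_frame('wrist')[0])"
```

```text
t: 16.77
position: [0.5805, 0.0803, 0.1739]
orientation: [0.084, 0.963, -0.256, -0.023]
contact_force: [-9.8, 7.7, 28.1]
grip_width: 0.0155
row [-0.1  0.3  0.3] [0.2 0.1 0.3] dist 0 ang 0 rows>= 0.0
[ 11.   -8.8 -27.3]
```

View pics/w7.png

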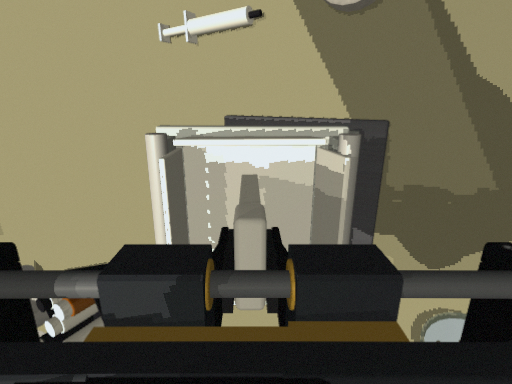

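All four sides are up around the base (panels at px 172, 335 and 141). Now lift out and carry to the mat.

```bash
python3 -m crank '[[0,0,-10,0,0,0],[0,0,-40,0,0,0],[0,0,-90,0,0,0],[0,0,-130,0,0,0],[0,0,-140,0,0,0],[0,0,-140,0,0,0]]'
python3 -c "
from h import *
rel([.484,.333,.25],down(77))"
```

```text
t: 17.58
position: [0.5926, 0.147, 0.291]
orientation: [0.084, 0.962, -0.257, -0.024]
contact_force: [-0.4, -0.5, -2.8]
grip_width: 0.016
row [139.2 163.  -46.1] [-29.9   0.6   3. ] dist 219 ang 30 rows>= 3.5
```

```bash
python3 -m crank '[[30,35,-25,-5,0,0],[65,75,-40,-12,0,1],[100,115,-46,-20,0,2],[139,163,-46,-30,0.6,3],[139,163,-46,-30,0.6,3],[139,163,-46,-30,0.6,3],[139,163,-46,-30,0.6,3]]'
python3 - <<'E'
from h import *
import time
im,W=cloud('wrist');hsv=cv2.cvtColor(im,cv2.COLOR_RGB2HSV).astype(int);save('pics/w8.png',im)
rel([.484,.333,.096],down(77));print(bot.boxes_of('mat','wrist')[:2])
m=(np.abs(W[...,0]-.484)<.13)&(np.abs(W[...,1]-.333)<.13)&(W[...,2]<.015)&(hsv[...,2]<60)
print(m.sum(),cv2.minAreaRect(W[m][:,:2].astype(np.float32)),W[m].max(0),W[m].min(0))
E
```

```text
t: 18.45
position: [0.4852, 0.3321, 0.2506]
orientation: [0.114, 0.993, -0.0, 0.0]
contact_force: [-0.2, 0.5, -1.6]
grip_width: 0.0156
row [  1.5   0.3 154.6] [ 0.   0.  -0.1] dist 155 ang 0 rows>= 2.5
[{'extent': [195.3, 0.0, 302.3, 28.3], 'conf': 0.8}, {'extent': [188.5, 104.4, 307.7, 137.4], 'conf': 0.65}]
3664 ((0.4306100606918335, 0.3442842960357666), (0.1500062495470047, 0.03932372108101845), 76.7689437866211) [0.46533848 0.42130667 0.00619998] [ 3.94807736e-01  2.67955691e-01 -3.28976112e-04]
```

View pics/w8.png

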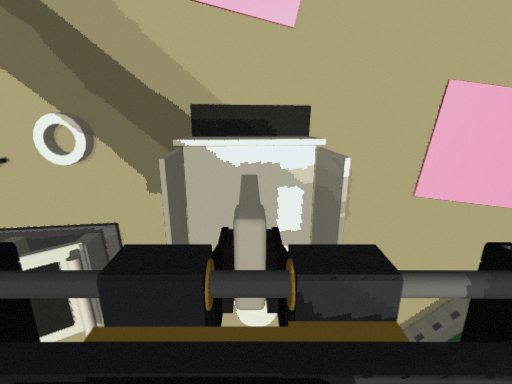

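The mat's strip (px 250,121) gives a mat centre of (0.4845, 0.332), which agrees with the earlier estimate. Lower and release.

```bash
python3 -m crank '[[1,0,60,0,0,0],[1,0,115,0,0,0],[1,0,140,0,0,0],[1,0,150,0,0,0],[1,0,154,0,0,0],[1,0,157,0,0,0],[1,0,157,0,0,0]]'
```

```text
t: 19.42
position: [0.4837, 0.3338, 0.0944]
orientation: [0.114, 0.994, 0.001, 0.001]
contact_force: [-0.0, 0.6, -1.8]
grip_width: 0.0154
```

```bash
python3 -m crank '[[0,0,1,0,0,0],[0,0,1.5,0,0,0],[0,0,2,0,0,0],[0,0,2,0,0,0]]'
python3 -m crank '[[0,0,0,0,0,0],[0,0,0,0,0,0],[0,0,0,0,0,0],[0,0,0,0,0,0],[0,0,0,0,0,0]]' 60 55
python3 -m crank '[[0,0,-15,0,0,0],[0,0,-40,0,0,0],[0,0,-90,0,0,0],[0,0,-150,0,0,0],[0,0,-170,0,0,0],[0,0,-170,0,0,0],[0,0,-170,0,0,0]]'
python3 - <<'E'
from h import *
im,W=cloud('wrist');save('pics/w9.png',im)
P=W[(np.hypot(W[...,0]-.484,W[...,1]-.333)<.045)&(W[...,2]>.092)&(W[...,2]<.11)]
print('bar',cv2.minAreaRect(P[:,:2].astype(np.float32)),P[:,2].mean())
E
```

```text
t: 19.92
position: [0.4837, 0.3337, 0.0931]
orientation: [0.114, 0.994, 0.001, 0.0]
contact_force: [-4.2, -3.6, 10.0]
grip_width: 0.0155
t: 20.55
position: [0.4833, 0.3335, 0.0916]
orientation: [0.114, 0.994, 0.001, 0.0]
contact_force: [-0.4, 0.1, -0.7]
grip_width: 0.0563
t: 21.42
position: [0.4828, 0.333, 0.2608]
orientation: [0.114, 0.994, 0.0, -0.0]
contact_force: [0.3, 0.5, -0.2]
grip_width: 0.0596
bar ((0.4817345142364502, 0.333097904920578), (0.014806857332587242, 0.05120989307761192), 77.01741790771484) 0.10267166008880735
```

View pics/w9.png

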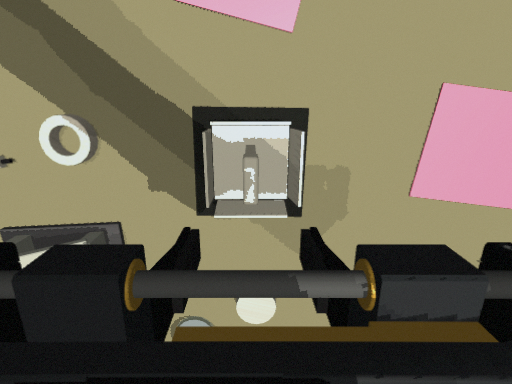

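```bash
python3 - <<'E'
from h import *
im,W=cloud('wrist');a=np.radians(77);y=np.array([np.cos(a),np.sin(a)]);x=np.array([-y[1],y[0]])
d=W[...,:2]-np.array([.4825,.333]);L=np.dstack([d@x,d@y,W[...,2]])*1e3
for nm,ax,s in(('+x',0,1),('-x',0,-1),('+y',1,1),('-y',1,-1)):
    k=(s*L[...,ax]>42)&(s*L[...,ax]<75)&(np.abs(L[...,1-ax])<35)&(L[...,2]>12)&(L[...,2]<62);P=L[k]
    if len(P)<20: print(nm,len(P));continue
    r=[np.median(s*P[(P[:,2]>lo)&(P[:,2]<hi)][:,ax]).round(1) if ((P[:,2]>lo)&(P[:,2]<hi)).sum()>3 else None for lo,hi in((12,25),(25,40),(40,62))];print(nm,len(P),r)
E
```

```text
+x 247 [None, None, np.float64(55.8)]
-x 873 [np.float64(51.3), np.float64(53.2), np.float64(55.7)]
+y 776 [np.float64(51.9), np.float64(54.5), np.float64(58.2)]
-y 501 [np.float64(50.2), np.float64(50.6), np.float64(52.1)]
```

```bash
python3 -c "
from station import bot
print(bot.observe()['contact_force'],bot.close_job())"
```

```text
the job is handed in; nothing more can be done
[-0.51855919 -0.85381336  0.32920463] None
```

I erected the caddy and handed it in at about 21.5 s, standing on the black mat with all four sides up and the gripper clear. No verdict was reported.

- **Folding:** I gripped the handle and pressed the base onto the pad, lifted it out, gave it a quarter turn and pressed it again. The wrist sensor read about 28 N and 27 N on the two presses. That is the total push, not the pad contact force on its own.
- **Final placing:** The handle bar measured (0.482, 0.333). The mat centre measured (0.4845, 0.332) from the wrist camera and about (0.484, 0.332) from the fixed cameras, so the caddy is roughly 3 mm off centre. The bar's top measured level, at the height expected for standing on the mat.
- **Sides:** Three sides measured roughly 1.4 to 1.5 rad from their lean in the depth image. The fourth (tool +x) showed only its top edge, at the place expected for an upright panel.
- **Not measured:** I did not re-measure the bystanders. The moves met no unexpected contact, and those in the last picture looked undisturbed. No check failed, and no two checks disagreed by more than a few millimetres.

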